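Switch off the battery charging station

ROBOT

A 6-joint arm with a two-finger parallel gripper is mounted at the origin on the work surface. World frame = base frame: x ahead of the robot, y to its left, z up, the work surface at z = 0. Lengths are in mm, angles in degrees, forces in N, time in s.
With the tool pointing down it reaches from about 325 to 850 mm from the base axis. Payload 15.5 kg.
Tool frame: the origin (TCP) lies at the very end of the fingers, on their centre line; the grasp point (between the pads) lies 19 mm behind it; z points along the fingers, y is the line along which they close (so a half turn about z gives the same grasp; the last joint's range is limited). The gripper opens to 91 mm and grips with 3 to 60 N. Pads are 32 mm wide; open, the fingers measure 118 mm over their backs; the gripper's body (76 mm by 178 mm) begins 60 mm behind the grasp point.
Start: joints at [59.788, 28.281, 77.091, -0, 74.628, -5.472], TCP at [261.562, 567.637, 213.915] pointing down, gripper open.
Joint ranges: [-166.48, 166.48], [-47.26, 123.95], [12.59, 153.08], [-70.14, 250.14], [6.76, 159.57], [-176.63, 176.63]. Speed limits (degrees/s): [108.29, 108.29, 147.25, 172.46, 172.46, 172.46].

INTERFACE

Orientations are given as [roll, pitch, yaw] about the fixed x, y, z axes, in that order (R = Rz(yaw) Ry(pitch) Rx(roll)).
In Python, from workcell import ctrl, sensors, camera, job_done gives the robot as it stands. The module is installed in compiled form; this text tells all that it offers. Calls block until the motion is done:
- ctrl.reach(position, orientation): joint-space move of the TCP to a pose.
- ctrl.move_l(position, max_speed=150, rot=None, stop_force=None): straight line of the TCP; rot=None keeps the orientation; max_speed is the mean speed in mm/s. With stop_force (N) it stops when the force on the tool has changed by that much, and returns True; else False.
- ctrl.goto_joints(angles): joint-space move.
- ctrl.grip(opening, force=None): finger opening in mm; force is the grip in N (None keeps the last); returns when the fingers have stopped.
- ctrl.sleep(seconds).
- ctrl.solve_ik(position, orientation): joint angles nearest the present ones, or None.
- sensors.observe(): the state.
- camera(name): name is "side" or "top"; returns a dict with "pixels" (480x640x3 uint8, blue, green, red), "z_map" (480x640 float32, mm along the optical axis (not along the pixel's ray), 0 where there is no reading), "fx", "fy", "cx", "cy" (pixels), "k1" (the pictures are not rectified: a ray, as slopes to the right and down, at radius r is drawn at 1 + k1 r^2 times it, then the intrinsics apply), "extrinsics" (4x4, takes a point from world to camera coordinates). Camera axes: x right, y down, z forward; pixel columns grow to the right and rows downward; lengths in mm; the calibration is good to about 2 mm. A picture is of the moment at which its call begins.
A pose or a line that the arm cannot do raises ctrl.MotionError and nothing moves.
- job_done(): hands the job in; it is judged then, once.
The state is a dict: "time_s": time; "joints": joint angles; "qvel": joint speeds; "joint_efforts": joint torques, N m; "tool_pos": TCP position; "eef_rot": TCP orientation; "wrist_force": force on the tool from outside, world axes, zero at the start; "wrist_torque": the same for the moment, N m; "gripper_width": finger opening in mm; "finger_force": force on a finger pad.
Only numpy, scipy, OpenCV 4.12 (cv2) and the standard library are available. Lean on these libraries where they do the work, as an engineer would, in place of code of your own. Each camera call takes 0.05 s, during which the arm holds its last target. There are 200 camera calls.

TASK

Before the workshop is locked up, switch off the charging station, the grey box with the power-tool battery pack on it. Its lever is locked: lift the black collar along the lever, swing the lever over from the side away from you to the side towards you, and let the collar drop back down into its lock. Leave the switch of the other grey box, the dust extractor's with the round hose port, as it is.

Things in the scene. Friction and masses are not known exactly. Their poses are not given: they have to be found in the camera images.
- charge_grip (a point): Centre of the charging station's lock collar, moving with it: ribbed black cylinder, 30 mm across, 34 long, on an 8 mm steel lever whose ball end tops out 43 mm above this point (collar down). z axis: up along the lever; y axis: the hinge axis. Hinge: 61 mm (plus lift) back along -z, level with the box top. Two 33 mm high lock ridges stand on the box below it, within 11 mm in y.
- charge_lever (a joint): That lever, rad. 0: on, leaning 0.45 from upright away from the robot; 0.9: off, leaning 0.45 towards it; turns about -y of charge_grip. Takes 0.08 N m, stays where left; with the collar down it is locked, with 0.1 play. Its grey box, fixed, 160 x 240 x 55 mm, faces the robot within 0.35 rad; its battery pack (black, grey top, 85 mm wide, 65 tall) is centred 115 mm to the lever's +y side.
- charge_collar (a joint): Lift of that collar along the lever, m: 0 is down in its lock, 0.014 fully up. A spring pulls it down, 3 N at the bottom, 5 N at the top. It must be up by about 0.010 for the lever to pass over; let go with the lever at either end, it drops home by itself.
- dust_lever (a joint): Lever of the other grey box (same size, identical lever and collar, but a round grey hose port, 56 mm wide and 55 tall, in place of the battery), beside the charging station, left or right. A bystander. Rad, same meaning as charge_lever; starts near 0 and is to stay there.

How it is judged (in metres and radians):
On the way:
1. the charging station's collar is lifted at least 7 mm out of its lock (value of joint charge_collar above 0.007 m), for 0.05 s.
At the end, for the whole second after the job is handed in: The charging station's lever is over at off (above 0.72 rad) and still, its collar is back down within 4 mm of home, and the dust extractor's lever is still on (below 0.2 rad) (value of joint charge_lever above 0.72 rad and value of joint charge_collar below 0.004 m and velocity of joint charge_lever between -0.1 and 0.1 rad/s and value of joint dust_lever below 0.2 rad); the robot touches nothing.
It fails at once if the dust extractor's lever is switched (beyond 0.4 rad) (value of joint dust_lever above 0.4 rad).
It also fails if it takes over 32 s, if anything falls off the work surface, if the arm or the gripper's body presses on something with over 40 N, if the wrist force passes 120 N, or if a joint passes its speed limit or range.

## Working session

There is one attempt and no reset: what is moved stays moved. The work goes in short steps, each a Python script; the robot and the scene stay as the last script left them, time stands still between calls to the robot, and variables do not carry over. Pictures are saved under pics/ and viewed, at most 10 in all, crops included, and the job is handed in when it is done.

```bash
mkdir -p pics
cat > h.py <<'E'
import numpy as np, cv2
from workcell import ctrl, sensors, camera, job_done
def cloud(c):
    K=np.array([[c['fx'],0,c['cx']],[0,c['fy'],c['cy']],[0,0,1.]])
    v,u=np.mgrid[0:480,0:640]
    p=np.stack([u.ravel(),v.ravel()],1).astype(float)[:,None]
    s=cv2.undistortPoints(p,K,np.array([c['k1'],0,0,0.]))[:,0]
    z=c['z_map'].reshape(-1)
    P=np.c_[s*z[:,None],z]
    E=np.array(c['extrinsics']);W=(P-E[:3,3])@E[:3,:3]
    W[z==0]=np.nan
    return W.reshape(480,640,3)
E
python3 - <<'E'
from h import *
for n in('top','side'):
    c=camera(n); cv2.imwrite(f'pics/{n}0.png',c['pixels']); np.savez(f'{n}0.npz',**{k:np.array(v) for k,v in c.items()})
    E=np.array(c['extrinsics']); print(n,-E[:3,:3].T@E[:3,3],E[:3,:3].round(2).tolist(),c['k1'],(c['z_map']==0).mean())
print(sensors.observe())
E
```

```text
top [402.76003387 -67.64705735 759.19572277] [[0.14, -0.99, 0.0], [-0.96, -0.13, -0.23], [0.23, 0.03, -0.97]] 0.036928256856890884 0.003841145833333333
side [ 234.04335323 -573.54462601  461.47956246] [[0.86, -0.51, 0.01], [-0.24, -0.43, -0.87], [0.45, 0.74, -0.49]] -0.10304012799571795 0.003974609375
{'time_s': 0.1, 'joints': array([ 5.97875447e+01,  2.83115075e+01,  7.71249484e+01,  9.71769006e-05,
        7.46267279e+01, -5.47313864e+00]), 'qvel': array([-0.01897469, -0.13090692, -0.1296745 , -0.04156925, -0.0461012 ,
        0.13894075]), 'joint_efforts': array([ 1.54833189e-03, -8.80239344e+01, -3.82540941e+01,  7.11225159e-02,
        4.83662775e-02, -5.15079205e-05]), 'tool_pos': array([261.39204386, 567.33328836, 213.387805  ]), 'eef_rot': array([-1.79937113e+02, -6.11965460e-03,  1.55260654e+02]), 'wrist_force': array([-0.28138748,  0.3254241 ,  0.61738067]), 'wrist_torque': array([-0.02462207,  0.04078345, -0.02938409]), 'finger_force': 0.0, 'gripper_width': 91.13960331706508}
```

View pics/top0.png

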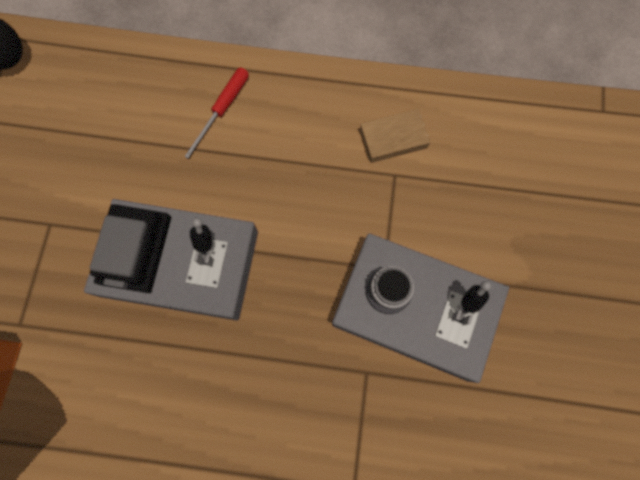

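View pics/side0.png

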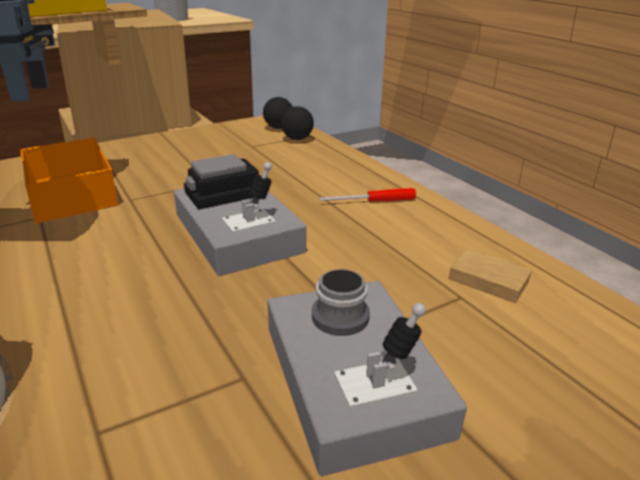

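The charging station is the left box in the top view (collar at about (203,238), battery at (130,248)). The dust extractor is the right one (collar at about (474,297)). In the side view the charging collar is at about (261,188). Next I measure box yaw and collar.

Run:
```python
from h import *
def ld(n): 
    d=np.load(f'{n}0.npz'); return {k:d[k] for k in d}
t=ld('top'); W=cloud(t); px=t['pixels']
roi=np.zeros((480,640),bool); roi[190:330,75:265]=1
m=roi&(W[...,2]>35)
w=W[m&(W[...,2]<62)]; print('box top z',np.median(w[:,2]))
r=cv2.minAreaRect(W[roi&(W[...,2]>45)&(W[...,2]<130)][:,:2].astype(np.float32)); print('rect',r)
w2=W[roi&(W[...,2]>48)&(W[...,2]<62)]; print('rect2',cv2.minAreaRect(w2[:,:2].astype(np.float32)))
g=px.max(2)
white=roi&(g>150)&(px.min(2)>130)&(np.abs(W[...,2]-55)<10)
print('plate',white.sum(),cv2.minAreaRect(W[white][:,:2].astype(np.float32)))
for n,b in(('top',(215,260,185,225)),('side',(160,210,240,280))):
    c=ld(n); W=cloud(c); g=c['pixels'].max(2)
    q=np.zeros((480,640),bool); q[b[0]:b[1],b[2]:b[3]]=1
    d=q&(g<50)&(W[...,2]>85)
    nn,l,s,cc=cv2.connectedComponentsWithStats(d.astype(np.uint8)); 
    for i in range(1,nn):
        if s[i,4]>30:
            p=W[l==i]; print(n,'collar',s[i],cc[i],p.mean(0),p.min(0),p.max(0))
    k=q&(W[...,2]>130); print(n,'ball',k.sum(),np.median(W[k],0) if k.any() else '')
```

```text
box top z 54.05394961316689
rect ((536.0736694335938, 201.21908569335938), (240.1170654296875, 161.38253784179688), 87.94483947753906)
rect2 ((536.0661010742188, 201.23687744140625), (240.11590576171875, 161.35836791992188), 87.96288299560547)
plate 844 ((533.9851684570312, 142.6988067626953), (50.296730041503906, 74.67546081542969), 87.8876724243164)
top collar [190 225  22  29 406] [201.39162562 239.37438424] [553.86921112 137.4094143  119.50102234] [539.59666788 127.03269857  85.32308631] [575.30313917 154.17036122 132.97564289]
top ball 128 [567.9853861  140.30255646 145.04276613]
side collar [240 160  30  40 607] [254.184514   182.10214168] [560.67094038 168.42506784 109.32951753] [538.2147457  122.94978386  85.2643022 ] [589.92485757 272.52321059 133.08880932]
side ball 113 [567.69551249 136.94266205 140.57465975]
```

```bash
cat >> h.py <<'E'
from scipy.spatial.transform import Rotation as Ro
YAW=np.radians(-2.06); H=np.array([534,142.2,55.])
X=np.array([np.cos(YAW),np.sin(YAW),0]);Y=np.array([-np.sin(YAW),np.cos(YAW),0]);Z=np.array([0,0,1.])
def pose(q,r,s=1,tilt=None):
    """TCP pose with the grasp point r mm from the hinge along the lever at angle q, tool along the lever"""
    a=.45-q; l=np.cos(a)*Z+np.sin(a)*X
    b=a if tilt is None else tilt; t=np.cos(b)*Z+np.sin(b)*X
    y=s*Y; R=np.c_[np.cross(y,-t),y,-t]
    return H+l*r-19*t, Ro.from_matrix(R).as_euler('xyz',degrees=True)
E
python3 - <<'E'
from h import *
for s in(1,-1):
  for q,r in((0,160),(0,61),(0,74),(.45,74),(.9,74),(.9,61),(.9,160)):
    j=ctrl.solve_ik(*pose(q,r,s)); print(s,q,r,pose(q,r,s)[0].round(0),None if j is None else np.round(j))
E
```

```text
1 0 160 [595. 140. 182.] [  6.  43.  59.   3. 104. -82.]
1 0 61 [552. 142.  93.] [  6.  45.  71.   4.  90. -83.]
1 0 74 [558. 141. 105.] [  6.  44.  69.   4.  92. -83.]
1 0.45 74 [534. 142. 110.] [  9.  30.  94.  -0.  56. -79.]
1 0.9 74 [510. 143. 105.] [ 14.  24. 119. -30.  14. -46.]
1 0.9 61 [516. 143.  93.] [ 14.  26. 119. -34.  12. -43.]
1 0.9 160 [473. 144. 182.] [ 15.  13. 118. -17.  26. -58.]
-1 0 160 [595. 140. 182.] [  6.  43.  59.   3. 104.  98.]
-1 0 61 [552. 142.  93.] [ 6. 45. 71.  4. 90. 97.]
-1 0 74 [558. 141. 105.] [ 6. 44. 69.  4. 92. 97.]
-1 0.45 74 [534. 142. 110.] [  9.  30.  94.  -0.  56. 101.]
-1 0.9 74 [510. 143. 105.] [ 14.  24. 119. -30.  14. 134.]
-1 0.9 61 [516. 143.  93.] [ 14.  26. 119. -34.  12. 137.]
-1 0.9 160 [473. 144. 182.] [ 15.  13. 118. -17.  26. 122.]
```

```bash
cat >> h.py <<'E'
def P(q,r): return pose(q,r,1,.45-q+.15)
def app():  # hover: back off along tool axis
    p,o=P(0,61); return p+100*(np.cos(.6)*Z+np.sin(.6)*X),o
E
python3 - <<'E'
from h import *
print([np.round(ctrl.solve_ik(*P(q,74))) for q in(0,.45,.9)])
p,o=app(); s=sensors.observe()
ctrl.move_l(s['tool_pos']+[0,0,80],max_speed=200)
ctrl.grip(70,30)
ctrl.reach(p,o)
c=camera('top'); cv2.imwrite('pics/top1.png',c['pixels'])
c=camera('side'); cv2.imwrite('pics/side1.png',cv2.resize(c['pixels'][60:300,120:440],None,fx=2,fy=2))
s=sensors.observe(); print(s['time_s'],s['tool_pos'],p)
E
```

```text
[array([  6.,  49.,  63.,   4., 102., -83.]), array([  8.,  33.,  87.,   2.,  68., -81.]), array([ 12.,  24., 112.,  -9.,  27., -68.])]
3.325 [606.0334663  140.65703281 177.21171496] [606.22223285 139.60221808 176.77945805]
```

View pics/side1.png

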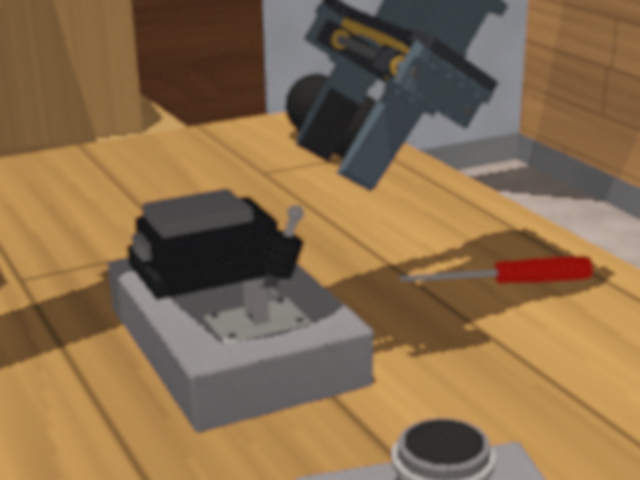

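The picture shows the open fingers (crop (330,140) and (370,180)) above and behind the lever, whose collar is at (283,255). They are lined up to come down on either side of it. I descend with a force guard, then grip.

Run:
```python
from h import *
p,o=P(0,61)
print('hit',ctrl.move_l(p,max_speed=60,stop_force=8))
s=sensors.observe(); print(s['tool_pos'],p,s['wrist_force'])
ctrl.grip(20,30); s=sensors.observe()
print(s['time_s'],s['gripper_width'],s['finger_force'],s['wrist_force'],s['wrist_torque'],s['tool_pos'])
c=camera('side'); cv2.imwrite('pics/side2.png',cv2.resize(c['pixels'][100:260,160:373],None,fx=3,fy=3,interpolation=cv2.INTER_CUBIC))
```

```text
hit False
[550.06327502 141.64150691  94.44193711] [549.79447653 141.63188401  94.24589656] [-0.53030511 -0.36838904  0.09710456]
5.8417 29.20381609099632 30.000041127204895 [-0.14472415  1.59931188  0.192924  ] [ 0.25293267 -0.38626669 -0.18628821] [549.81218148 141.77676964  94.26588258]
```

View pics/side2.png

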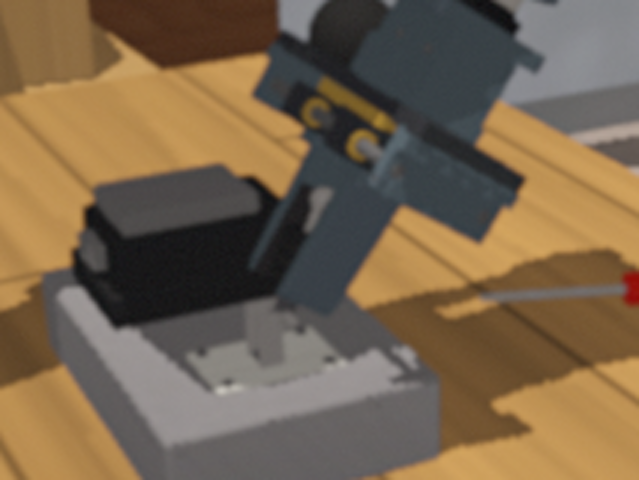

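The fingers, at crop (300,230), hold the collar with a width of 29 mm, matching its 30 mm diameter, and side force is low. Now I lift along the lever with a force guard to find the top stop.

Run:
```python
from h import *
l=np.cos(.45)*Z+np.sin(.45)*X
p0=sensors.observe()['tool_pos']
for r in (65,69,71,72.5,73.5):
    p,o=P(0,r); hit=ctrl.move_l(p,max_speed=25,stop_force=10); s=sensors.observe()
    print(r,hit,(s['tool_pos']-p0)@l,s['wrist_force'].round(2),'along',s['wrist_force']@l,s['gripper_width'])
    if hit: break
print(s['time_s'])
```

```text
65 False 3.931220570785683 [-1.26  3.46 -3.01] along -3.311728891365222 29.161455552020445
69 False 8.061808994310303 [-2.89  4.21 -3.81] along -4.749424997032092 29.546943526532857
71 False 10.096870289265706 [-3.82  4.28 -3.68] along -5.039725275206089 29.398366618515716
72.5 False 11.505582373336528 [-2.87  4.08 -4.2 ] along -5.090028872214651 29.402059825879252
73.5 False 12.477527901689406 [-3.94  5.18 -3.43] along -4.880688057539015 29.388983433020403
7.2583
```

The measured spring force (3.3 to 5 N) matches the collar coming up about 12 mm. Now I swing in steps, watching the forces.

Run:
```python
from h import *
for q in np.r_[np.arange(.1,.85,.1),.88]:
    p,o=P(q,73); hit=ctrl.move_l(p,max_speed=20,rot=o,stop_force=25); s=sensors.observe(); a=.45-q
    l=np.cos(a)*Z+np.sin(a)*X; t=np.cos(a)*X-np.sin(a)*Z; f=s['wrist_force']
    print(round(q,2),hit,'along',round(f@l,1),'tang',round(f@t,1),'y',round(f@Y,1),'w',round(s['gripper_width'],1))
    if hit: break
print(s['time_s'])
c=camera('side'); cv2.imwrite('pics/side3.png',cv2.resize(c['pixels'][100:260,160:373],None,fx=3,fy=3,interpolation=cv2.INTER_CUBIC))
```

```text
0.1 False along -5.4 tang -2.7 y 3.8 w 29.6
0.2 False along -4.9 tang -3.0 y 4.1 w 29.4
0.3 False along -5.4 tang -1.8 y 4.4 w 29.4
0.4 False along -4.9 tang -0.6 y 5.4 w 30.1
0.5 False along -5.6 tang 0.6 y 4.2 w 29.6
0.6 False along -5.9 tang 0.4 y 5.0 w 29.3
0.7 False along -5.7 tang -0.9 y 4.9 w 29.9
0.8 False along -5.9 tang -1.1 y 4.3 w 29.4
0.88 False along -5.8 tang 3.1 y 3.5 w 29.2
11.025
```

View pics/side3.png

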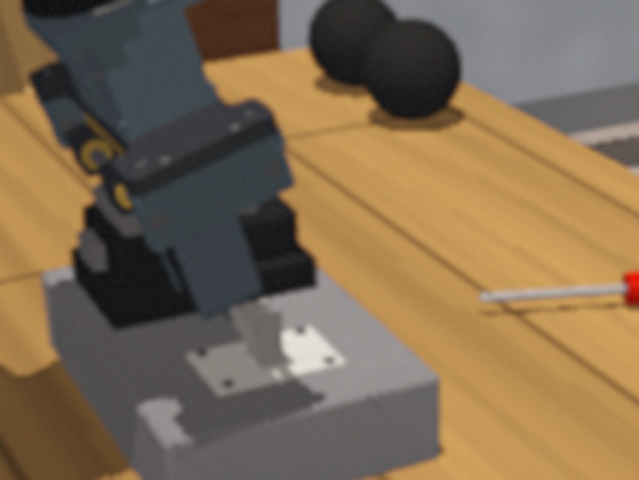

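The lever now leans towards the robot, with the fingers at crop (220,265). I lower the collar into the lock, release, retreat along the tool axis and look.

Run:
```python
from h import *
a=-.43; l=np.cos(a)*Z+np.sin(a)*X
for r in (69,65,62):
    p,o=P(.88,r); hit=ctrl.move_l(p,max_speed=25,stop_force=12); s=sensors.observe(); print(r,hit,s['wrist_force'].round(1),'along',s['wrist_force']@l)
    if hit: break
ctrl.grip(62); ctrl.sleep(.2)
b=-.43+.15; t=np.cos(b)*Z+np.sin(b)*X
p=sensors.observe()['tool_pos']
print(ctrl.move_l(p+110*t,max_speed=90,stop_force=15))
q=sensors.observe()['tool_pos']; print(ctrl.move_l(q+np.array([-60,0,120]),max_speed=150))
for n in('top','side'):
    c=camera(n); cv2.imwrite(f'pics/{n}4.png',c['pixels']); np.savez(f'{n}4.npz',**{k:np.array(v) for k,v in c.items()})
c=np.vstack([cv2.resize(cv2.imread('pics/top4.png')[180:340,80:400],None,fx=2,fy=2)[:280],cv2.resize(cv2.imread('pics/side4.png')[120:270,150:470],None,fx=2,fy=2)])
cv2.imwrite('pics/both4.png',c)
s=sensors.observe(); print(s['time_s'],s['wrist_force'],s['tool_pos'])
```

```text
69 False [ 5.8  3.  -2.4] along -4.504822750138322
65 False [ 4.5  2.7 -1.7] along -3.3811010233548267
62 False [ 4.5  3.2 -0.7] along -2.4370629266296757
False
False
15.3417 [-0.15866102 -0.27072449 -1.01533291] [422.79979435 143.85650191 317.44926132]
```

View pics/both4.png

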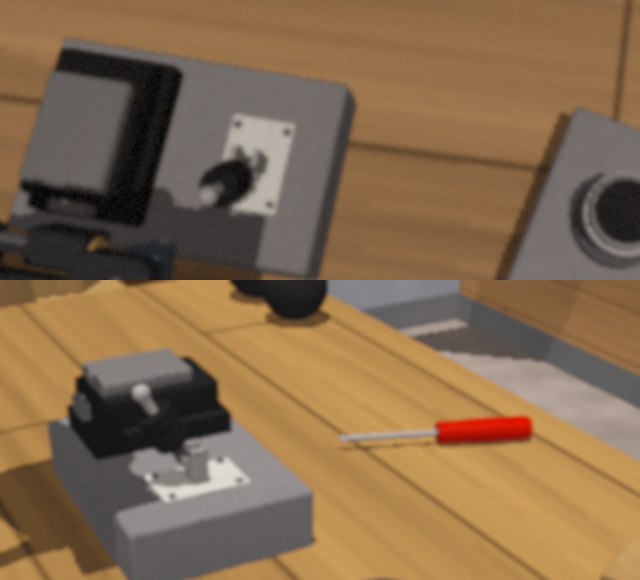

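The lever leans towards the robot, ball at (210,190) in the top crop and (142,392) in the side crop. The collar sits low by the ridges. A quick numeric check of angle and collar follows.

Run:
```python
from h import *
for tag,sg,u in(('0',1,None),('4',-1,None)):
    d=np.load(f'top{tag}.npz'); c={k:d[k] for k in d}; W=cloud(c); g=c['pixels'].max(2)
    D=W-H; lx=D@X; ly=D@Y; lz=D[...,2]
    m=(abs(ly)<20)&(lz>25)&(lz<100)&(sg*lx>0)&(sg*lx<70)
    for nm,k in(('ball',m&(g>90)&(lz>75)),('collar',m&(g<60)&(lz>30))):
        r=lx*sg*np.sin(.45)+lz*np.cos(.45)
        print(tag,nm,k.sum(),'lean',np.median(np.arctan2(lx[k],lz[k])),'r range',np.percentile(r[k],[3,50,97]),'x z',np.median(lx[k]),np.median(lz[k]))
```

```text
0 ball 94 lean 0.379363787241061 r range [ 81.82523923  98.99506001 102.87226881] x z 36.45580895433148 91.89192971036688
0 collar 434 lean 0.28256425895089515 r range [45.89170558 70.59837729 78.18666026] x z 19.372402955635415 67.90088806913776
4 ball 82 lean -0.43583034066673454 r range [ 86.73044263 100.87629225 103.6860773 ] x z -42.846697624923294 90.92072138877728
4 collar 361 lean -0.37339460361559335 r range [48.5118177  75.77501107 78.74704932] x z -26.58457720970254 67.64460704601751
```

The collar's top edge is at 78.7 mm along the lever, against 78.2 mm at the start, so it is home. The lever leans about -0.44 rad, so it is off.

```bash
python3 -c "
from h import *
print(job_done())"
```

```text
the job is handed in; nothing more can be done
None
```

The charging station is switched off: camera checks showed its lever over towards the robot and its collar back down in the lock, the dust extractor's lever was never approached, and the job is handed in (no verdict came back).

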